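Lean the washed board and dough plate up to dry

ROBOT

A 7-joint arm with a two-finger parallel gripper is mounted at the origin on the work surface. World frame = base frame: x ahead of the robot, y to its left, z up, the work surface at z = 0. Lengths are in mm, angles in rad, forces in N, time in s.
With the tool pointing down it reaches from about 400 to 875 mm from the base axis. Payload 19.3 kg.
Tool frame: the origin (TCP) lies at the very end of the fingers, on their centre line; the grasp point (between the pads) lies 19 mm behind it (grip_point_offset is the z of the grasp point in the tool frame, in mm); z points along the fingers, x is the direction in which the jaws open and shut, and the axes are right-handed (so a half turn about z gives the same grasp; the last joint's range is limited). The gripper opens to 85 mm and grips with 20 to 120 N. Pads are 22 mm wide; open, the fingers measure 114 mm over their backs; the gripper's body (76 mm by 85 mm) begins 54 mm behind the grasp point. The pads swing forward as they close: fully open they stand 13 mm farther back than shut.
Start: joints at [1.21, 0.521, -0.036, 1.599, 0.021, 1.021, -0.113], TCP at [179.171, -598.759, 231.291] pointing down, gripper open.
Joint ranges: [-2.91, 2.91], [-0.3, 2.13], [-1.5, 1.42], [0.17, 2.43], [-1.26, 4.41], [0.16, 1.93], [-2.52, 2.52]. Speed limits (rad/s): [1.89, 1.89, 2.39, 2.39, 3.01, 3.01, 3.01].

INTERFACE

Orientations are given as a 3x3 rotation matrix whose columns are the frame's x, y, z axes.
In Python, from workcell import movep, movel, goto_joints, open_gripper, clamp, wait, inverse_kinematics, read_state, camera, PlanningError, finish_job, grip_point_offset gives the robot as it stands. Calls block until the motion is done:
- movep(position, orientation): joint-space move of the TCP to a pose.
- movel(position, frame=None, max_speed=150, guard=None): straight line of the TCP; frame=None keeps the orientation; max_speed is the mean speed in mm/s. With guard (N) it stops when the force on the tool has changed by that much, and returns True; else False.
- goto_joints(angles): joint-space move.
- open_gripper() and clamp(): open the fingers fully, or close them until they stop; the grip force is fixed at half the most.
- wait(seconds).
- inverse_kinematics(position, orientation): joint angles nearest the present ones, or None.
- read_state(): the state.
- camera(name): name is "scene" or "top" or "wrist"; returns a dict with "image" (420x560x3 uint8, blue, green, red), "range_z" (420x560 float32, mm along the optical axis (not along the pixel's ray), 0 where there is no reading), "fx", "fy", "cx", "cy" (pixels), "cam_to_world" (4x4, takes a point from camera to world coordinates). Camera axes: x right, y up, looking along -z (the intrinsics and any distortion apply to the point x, -y, -z); pixel columns grow to the right and rows downward; lengths in mm; the calibration is good to about 2 mm. The wrist camera is an equidistant fisheye: a pixel r from the principal point sees the ray r / f radians off the axis. A picture is of the moment at which its call begins.
A pose or a line that the arm cannot do raises PlanningError and nothing moves.
- finish_job(): hands the job in, once; it reports no verdict.
The state is a dict: "time": time; "qpos": joint angles; "qvel": joint speeds; "joint_efforts": joint torques, N m; "eef_pos": TCP position; "tool_rot": TCP orientation; "ft_force": force on the tool from outside, world axes, zero at the start; "torque": the same for the moment, N m; "finger_gap": finger opening in mm.
Only numpy, scipy, OpenCV 4.12 (cv2) and the standard library are available. Lean on these libraries where they do the work, as an engineer would, in place of code of your own. Each camera call takes 0.05 s, during which the arm holds its last target.

TASK

Lean the wooden board and the steel dough plate from the drying rack against the low metal upstand so they can dry: the board with its foot in the middle of the green mat, the steel plate (wooden grip up) in the middle of the blue mat, each square to the upstand, slanted steadily back against it. Set the flour shaker that is in the way upright in the middle of the round wooden stand. Do not knock anything over, and leave the orange board in the rack and everything else where it is.

Things in the scene. Friction and masses are not known exactly. Their poses are not given: they have to be found in the camera images.
- wall: low upright aluminium upstand fixed on the table, 400 mm long (its y), 12 mm thick, 90 mm high; origin at the foot of its front face, mid-length; x points to its back (away from the robot), z up, so things lean on it from -x. Its top front edge is 90 mm above the table. A foot 20 to 45 mm in front of it gives a stable slant (about 10 to 25 degrees from upright)
- mat_green: flat green drip mat, 70 mm (x) by 150 mm (y), 1 mm thin and without effect on contact, in front of the upstand with the same heading; origin at its centre on the table, 35 mm in front of the upstand's front face. May be the left or the right one
- mat_blue: flat blue drip mat, otherwise as the green one, in the other place
- rack: white drying rack with steel wires, base 190 mm (x) by 150 mm (y) and 4 mm thick, fixed; origin at the centre of its underside, z up. Three upright slots at x = -60, 0, 60 mm, each 20 mm wide in x, between wire hoops 60 mm high that span y = -48 to 48 mm. Stands left or right of the robot's middle line
- board_c (a point): centre of the wooden board, standing on edge in any slot of the rack: 14 mm thick (x), 120 mm wide (y), 160 mm tall (z up), so it reaches 80 mm above and below this point; 0.14 to 0.28 kg. Best pinched across its thickness near its top edge. Either face may lean on the upstand
- board_foot (a point): middle of the underside of the wooden board, 80 mm below its centre along its z; same axes
- plate_c (a point): centre of the steel dough plate, standing in any slot of the rack, 130 mm wide (y), 150 mm tall (z up): 3 mm sheet with a 12 mm thick, 12 mm high hem along the foot and a wooden grip 18 mm thick (x), 28 mm high along the top, the grip's centre 61 mm above this point; 0.28 to 0.56 kg. Either face may lean on the upstand; the sheet (1.5 mm from the mid-plane) then touches the upstand's top front edge
- plate_foot (a point): middle of the underside of the steel plate, 75 mm below its centre along its z; same axes
- shaker_c (a point): centre of the flour shaker, a closed aluminium can with red band: 60 mm in diameter (64 mm from 86 to 98 mm up, domed top), 112 mm tall, upright on the table close before the upstand; z up; 0.18 to 0.35 kg
- stand_top (a point): centre of the top of the round wooden stand, a fixed disc 110 mm in diameter, 12 mm high; on the side opposite the rack
- spare_c (a point): centre of the orange plastic board, which stays in the remaining slot of the rack: 12 mm thick (x), 130 mm wide (y), 125 mm tall (z)
- bottle_c (a point): centre of an amber sauce bottle, loose, upright, 56 mm in diameter, 190 mm tall, standing before the middle of the upstand, not to be disturbed
- bowl: white bowl, loose, 110 mm in diameter, 55 mm high, origin under its centre, not to be disturbed
- jar: steel jar with chopsticks, loose, 72 mm in diameter, 200 mm tall in all, origin under its centre, beside one end of the upstand, not to be disturbed
- mug: blue mug, loose, 76 mm in diameter with a handle on its +y side, 85 mm tall, origin under its centre, beside the other end of the upstand, not to be disturbed
Things that resemble listed ones, but are neither listed nor needed, are in the scene too. Several things look just like the part that bears stand_top: the one meant starts farthest from the robot's base.

How it is judged (in metres and radians):
At the end, for the whole second after the job is handed in: Board over the green mat, plate over the blue: each leaning on the upstand 7-28 deg from upright, top up, foot on the table 10 mm or more before it and within 30 mm of the mat's middle along it, square within 11 deg, at rest. Shaker upright within 25 mm of the stand's centre (angle between board_c's own z axis and vertical between 0.12 and 0.5 rad and contact force between each of board, plate and wall above 0.03 N and x of each of board_foot, plate_foot in the frame of wall below -0.01 m and height (world z) of each of board_foot, plate_foot below 0.012 m and angle between the y axis of each of board_c, plate_c and the y axis of wall, either way round below 0.2 rad and linear speed of each of board, plate, shaker below 0.02 m/s and angular speed of each of board, plate below 0.1 rad/s and y of board_foot in the frame of mat_green between -0.03 and 0.03 m and angle between plate_c's own z axis and vertical between 0.12 and 0.5 rad and y of plate_foot in the frame of mat_blue between -0.03 and 0.03 m and horizontal distance between shaker_c and stand_top below 0.025 m and angle between shaker_c's own z axis and vertical below 0.1 rad and height (world z) of shaker_c between 0.06 and 0.075 m); the robot touches nothing.
It fails at once if the wooden board or the steel plate fell over (angle between any of board_c, plate_c's own z axis and vertical above 1.1 rad).
It fails at once if the shaker was tipped over (angle between shaker_c's own z axis and vertical above 0.8 rad).
It fails at once if the orange board was taken from its slot or a bystander was pushed more than 30 mm or knocked over (distance of any of spare_c, bottle_c, bowl, jar, mug from where it was at the start of the episode above 0.03 m or angle between any of bottle_c, jar, mug's own z axis and vertical above 0.6 rad).
It also fails if it takes over 72 s, if anything falls off the work surface, if the arm or the gripper's body presses on something with over 40 N, if the wrist force passes 120 N, or if a joint passes its speed limit or range.

## Working session

There is one attempt and no reset: what is moved stays moved. The work goes in short steps, each a Python script; the robot and the scene stay as the last script left them, time stands still between calls to the robot, and variables do not carry over. Pictures are saved under pics/ and viewed, and the job is handed in when it is done.

```bash
ls; mkdir -p pics; cat > h.py <<'E'
import numpy as np, cv2
from workcell import *
def snap(n,tag):
    c=camera(n); cv2.imwrite(f'pics/{tag}.png',c['image']); np.savez(f'pics/{tag}.npz',**{k:np.asarray(v) for k,v in c.items()}); return c
def load(tag): return dict(np.load(f'pics/{tag}.npz'))
def ray(c,u,v):
    d=np.array([(u-c['cx'])/c['fx'],-(v-c['cy'])/c['fy'],-1.0]); M=c['cam_to_world']; return M[:3,3],M[:3,:3]@d
def onplane(c,u,v,z):
    o,d=ray(c,u,v); return o+d*(z-o[2])/d[2]
def cloud(c):
    z=c['range_z']; v,u=np.mgrid[:z.shape[0],:z.shape[1]]
    P=np.stack([(u-c['cx'])/c['fx']*z,-(v-c['cy'])/c['fy']*z,-z],-1); M=c['cam_to_world']
    W=P@M[:3,:3].T+M[:3,3]; W[z<=0]=np.nan; return W
E
python3 - <<'E'
from h import *
for n in('scene','top'):
    c=snap(n,n+'0'); print(n,c['fx'],c['cx'],c['cy'],c['cam_to_world'].round(3).tolist())
s=read_state();print(s['time'],s['tool_rot'],s['finger_gap'],grip_point_offset)
E
```

```text
pics
scene 429.04919389070494 274.1782929031901 206.0733835830965 [[-0.467, -0.693, 0.549, 1104.51], [0.884, -0.354, 0.306, 364.0], [-0.017, 0.628, 0.778, 999.861], [0.0, 0.0, 0.0, 1.0]]
top 517.5125850495451 288.3515047629116 220.6720133917634 [[-0.025, 0.991, -0.133, 260.677], [-1.0, -0.025, 0.003, 12.221], [-0.001, 0.133, 0.991, 1294.035], [0.0, 0.0, 0.0, 1.0]]
0.1 [[ 2.86691494e-01 -9.58022894e-01 -3.50078818e-04]
 [-9.58022474e-01 -2.86691697e-01  8.99979506e-04]
 [-9.62565661e-04  7.73669067e-05 -9.99999534e-01]] 85.08492588252777 -18.700000000000003
```

View pics/scene0.png

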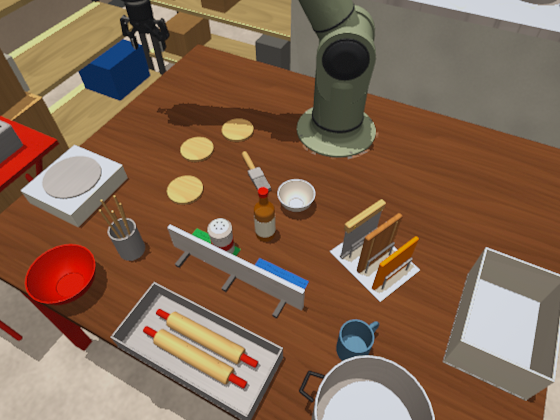

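View pics/top0.png

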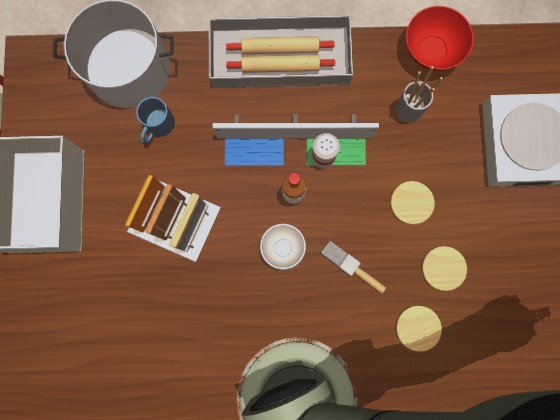

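The top view shows three discs at (413,202), (445,268) and (419,328). The first is farthest from the base, which sits near (297,395). In the rack are the orange board (139,200), the wooden board (160,208) and the plate grip (187,221). The shaker is at (326,148), on the green mat, which is the right one. Next I measure.

```bash
python3 - <<'E'
from h import *
c=load('top0'); im=c['image']; W=cloud(c)
for u,v in((413,202),(445,268),(419,328)):
    p=onplane(c,u,v,12); print('disc',p.round(1),np.hypot(*p[:2]).round(0), W[v,u].round(1))
hsv=cv2.cvtColor(im,cv2.COLOR_BGR2HSV)
def rect(mask,z,name):
    n,l,s,ce=cv2.connectedComponentsWithStats(mask.astype(np.uint8)); 
    i=1+np.argmax(s[1:,4]); v,u=np.where(l==i)
    P=np.array([onplane(c,a,b,z)[:2] for a,b in zip(u,v)],np.float32)
    r=cv2.minAreaRect(P); print(name,s[i].tolist(),[np.round(x,1) for x in r], 'pts',np.median(P,0).round(1)); return r
H,S,V=[hsv[...,i].astype(int) for i in range(3)]
rect((H>100)&(H<125)&(S>150)&(V>100)&(np.mgrid[:420,:560][0]<180)&(np.mgrid[:420,:560][1]>200),1,'blue')
rect((H>50)&(H<75)&(S>150),1,'green')
z=W[...,2]
vv,uu=np.mgrid[:420,:560]
m=(z>80)&(z<100)&(vv<142)&(vv>115)&(uu>205)&(uu<385)&~((uu>305)&(uu<345))
rect((abs(z-90)<6)&(vv<142)&(vv>115)&(uu>205)&(uu<310),90,'wallL')
P=W[(abs(z-90)<6)&(vv<142)&(vv>115)&(uu>205)&(uu<385)&~((uu>300)&(uu<350))]
print('wall',P.min(0).round(1),P.max(0).round(1),P.mean(0).round(1), np.polyfit(P[:,1],P[:,0],1))
# disc
for (u0,v0) in((413,202),):
    m=(H>20)&(H<32)&(S>70)&(V>150)&(abs(uu-u0)<32)&(abs(vv-v0)<32); v,u=np.where(m)
    Pd=np.array([onplane(c,a,b,12)[:2] for a,b in zip(u,v)],np.float32); print('disc',m.sum(),cv2.minEnclosingCircle(Pd),Pd.mean(0))
R=im[110:290,90:250]; cv2.imwrite('pics/rack.png',cv2.resize(R,None,fx=3.3,fy=3.3,interpolation=cv2.INTER_CUBIC))
cv2.imwrite('pics/crop.png',cv2.resize(im[90:260,270:460],None,fx=3.3,fy=3.3,interpolation=cv2.INTER_CUBIC))
# shaker
m=(z>85)&(abs(uu-326)<22)&(abs(vv-148)<22)&(z<118)&(vv>132); q=W[m]; print('shaker',m.sum(),np.median(q,0).round(1),q.min(0).round(1),q.max(0).round(1), cv2.minEnclosingCircle(q[:,:2].astype(np.float32)))
E
```

```text
disc [ 472.4 -305.4   12. ] 563.0 [ 472.7 -305.8   10.4]
disc [ 305.4 -374.9   12. ] 484.0 [ 305.4 -375.3   10.9]
disc [ 161.8 -302.2   12. ] 343.0 [ 161.5 -303.     9. ]
blue [226, 139, 57, 26, 1396] [array([616. ,  92.6]), array([144.3,  65.9]), np.float64(88.5)] pts [617.1  95.3]Traceback (most recent call last):
  File "<stdin>", line 13, in <module>
  File "<stdin>", line 8, in rect
    return _wrapfunc(a, 'argmax', axis=axis, out=out, **kwds)
    return bound(*args, **kwds)
ValueError: attempt to get argmax of an empty sequence
```

```bash
python3 - <<'E'
from h import *
c=load('top0'); W=cloud(c); z=W[...,2]; vv,uu=np.mgrid[:420,:560]
m=(z>110)&(uu<230)&(uu>115)&(vv>165)&(vv<265)&(z<190)
n,l,s,ce=cv2.connectedComponentsWithStats(m.astype(np.uint8))
for i in range(1,n):
    if s[i,4]<40: continue
    q=W[l==i]; r=cv2.minAreaRect(q[:,:2].astype(np.float32)); print(s[i].tolist(),np.percentile(q[:,2],[5,50,95]).round(1),[np.round(x,1) for x in r],q.mean(0).round(1))
for lab,zr in(('bottle',(130,200)),):
    m=(z>60)&(abs(uu-293)<22)&(abs(vv-187)<25); q=W[m]; print(lab,q.min(0).round(),q.max(0).round())
m=(z>30)&(z<70)&(abs(uu-283)<30)&(abs(vv-247)<30); q=W[m]; print('bowl',cv2.minEnclosingCircle(q[:,:2].astype(np.float32)))
m=(z>60)&(z<95)&(abs(uu-152)<22)&(abs(vv-115)<35); q=W[m]; print('mug',q.min(0).round(),q.max(0).round())
E
```

```text
[125, 175, 30, 52, 408] [112.8 127.3 131.6] [array([474.3, 349.4]), array([ 14., 129.]), np.float64(65.4)] [473.3 348.1 125.2]
[145, 183, 33, 53, 657] [115.8 158.8 166.3] [array([448.6, 295.8]), array([ 16.5, 119.3]), np.float64(64.6)] [446.7 292.7 149.6]
[169, 193, 32, 55, 577] [135.8 152.6 156.9] [array([422.7, 241.2]), array([ 19.7, 129.3]), np.float64(65.3)] [421.8 239.7 150.7]
bottle [474. -32.  61.] [525.  22. 198.]
bowl ((367.1056823730469, 24.21615982055664), 54.581268310546875)
mug [635. 296.  60.] [787. 391.  95.]
```

```bash
ls pics; python3 -c "
import cv2,numpy as np
a=cv2.imread('pics/rack.png');b=cv2.imread('pics/crop.png');print(a.shape,b.shape)"
```

```text
scene0.npz
scene0.png
top0.npz
top0.png[ WARN:0@0.024] global loadsave.cpp:275 findDecoder imread_('pics/rack.png'): can't open/read file: check file path/integrity
[ WARN:0@0.024] global loadsave.cpp:275 findDecoder imread_('pics/crop.png'): can't open/read file: check file path/integrity
Traceback (most recent call last):
AttributeError: 'NoneType' object has no attribute 'shape'
```

```bash
python3 - <<'E'
from h import *
c=load('top0'); im=c['image']; W=cloud(c); z=W[...,2]; vv,uu=np.mgrid[:420,:560]
hsv=cv2.cvtColor(im,cv2.COLOR_BGR2HSV); H,S,V=[hsv[...,i].astype(int) for i in range(3)]
print(hsv[158,355],hsv[150,312])
m=(H>50)&(H<90)&(S>130)&(V>60)&(vv<180)&(vv>130)&(uu>300)&(uu<372); v,u=np.where(m)
P=np.array([onplane(c,a,b,1)[:2] for a,b in zip(u,v)],np.float32); print('green',len(P),cv2.minAreaRect(P))
q=W[(abs(z-90)<6)&(vv<142)&(vv>115)&(uu>205)&(uu<385)&~((uu>300)&(uu<350))]
print('wall',q.min(0).round(1),q.max(0).round(1),q.mean(0).round(1),cv2.minAreaRect(q[:,:2].astype(np.float32)))
m=(H>20)&(H<32)&(S>70)&(V>150)&(abs(uu-413)<32)&(abs(vv-202)<32); v,u=np.where(m)
Pd=np.array([onplane(c,a,b,12)[:2] for a,b in zip(u,v)],np.float32); print('disc',m.sum(),cv2.minEnclosingCircle(Pd),Pd.mean(0))
m=(z>82)&(abs(uu-326)<22)&(vv>130)&(vv<175)&(z<118); q=W[m]; q=q[q[:,0]<660]; print('shaker',m.sum(),q.min(0).round(1),q.max(0).round(1))
for lo,hi in((86,98),(98,106),(106,118)):
  k=q[(q[:,2]>lo)&(q[:,2]<=hi)]; print(lo,len(k),k.min(0).round(1),k.max(0).round(1),cv2.minEnclosingCircle(k[:,:2].astype(np.float32)))
a=cv2.resize(im[90:260,270:460],None,fx=2.1,fy=2.1,interpolation=cv2.INTER_CUBIC); b=cv2.resize(im[165:275,115:235],(390,357),interpolation=cv2.INTER_CUBIC)
cv2.imwrite('pics/crop1.png',np.hstack([a,b]))
c=load('scene0'); W=cloud(c); z=W[...,2]
m=(z>84)&(z<118); q=W[m]; q=q[(abs(q[:,0]-622)<35)&(abs(q[:,1]+17+70)<45)]; print('sc shaker',q.min(0).round(1),q.max(0).round(1),cv2.minEnclosingCircle(q[:,:2].astype(np.float32)))
E
```

```text
[ 65 123 187] [52 97 97]
green 58 ((608.0491333007812, -114.33203887939453), (136.62034606933594, 60.63330841064453), 88.54692840576172)
wall [ 643.4 -213.1   84. ] [664.7 184.9  95.8] [654.7  18.6  89.9] ((654.134765625, -14.034637451171875), (398.00653076171875, 13.349586486816406), 88.70244598388672)
disc 1445 ((472.3480224609375, -303.69451904296875), 54.5285758972168) [ 472.20782 -303.8112 ]
shaker 568 [ 567.2 -116.2   85.6] [631.2 -53.8 116.4]
86 41 [ 567.2 -116.2   86.9] [631.2 -54.2  97.8] ((599.783935546875, -84.61203002929688), 32.706298828125)
98 173 [ 567.5 -116.    98.1] [629.6 -53.8 105.9] ((597.8555908203125, -85.27860260009766), 31.995887756347656)
106 351 [ 569.  -110.6  106. ] [625.2 -56.1 116.4] ((596.7689819335938, -85.22280883789062), 29.136686325073242)
sc shaker [ 587.  -131.9   84.3] [656.8 -42.2 114. ] ((626.456787109375, -88.05570220947266), 52.2231559753418)
```

View pics/crop1.png

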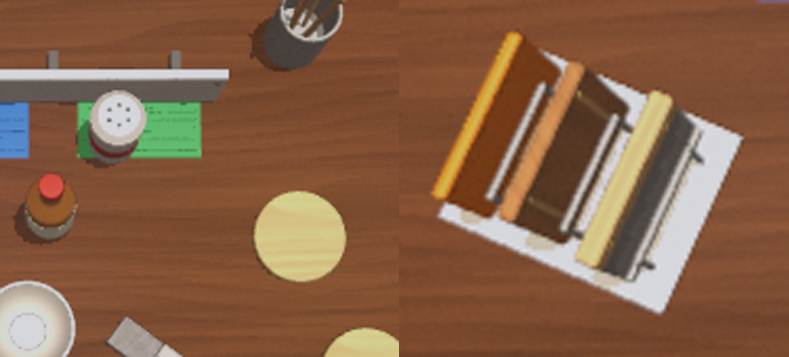

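The crop shows the stand is a bare wooden disc, and the one at (413,202) is the farthest out at 563 mm. The rack holds the orange board, the wooden board and the grip plate from left to right. The shaker stands on the green mat. Next I plan the poses and check IK before moving.

```bash
cat >> h.py <<'E'
WO=np.array([648.,-14.,0]); yaw=np.radians(-1.4)
wx=np.array([np.cos(yaw),np.sin(yaw),0]); wy=np.array([-np.sin(yaw),np.cos(yaw),0]); ez=np.array([0,0,1.])
def wp(x,y,z): return WO+wx*x+wy*y+ez*z
def down(ang,flip=0):
    a=np.radians(ang+180*flip); x=np.array([np.cos(a),np.sin(a),0]); zz=-ez; return np.stack([x,np.cross(zz,x),zz],1)
def lean(th,flip=0):
    up=np.sin(th)*wx+np.cos(th)*ez; x=(np.cos(th)*wx-np.sin(th)*ez)*(-1 if flip else 1); return np.stack([x,np.cross(-up,x),-up],1),up
E
python3 - <<'E'
from h import *
c=load('top0'); im=c['image']; hsv=cv2.cvtColor(im,cv2.COLOR_BGR2HSV); H,S,V=[hsv[...,i].astype(int) for i in range(3)]; vv,uu=np.mgrid[:420,:560]
m=(H>45)&(H<90)&(S>85)&(V>60)&(vv<175)&(vv>130)&(uu>300)&(uu<372); v,u=np.where(m)
P=np.array([onplane(c,a,b,1)[:2] for a,b in zip(u,v)],np.float32); r=cv2.minAreaRect(P); print('green',len(P),r)
for p in (r[0],(616,92.6)):
    d=np.array([*p,0])-WO; print('mat in wall',d@wx,d@wy)
def chk(n,p,R):
    q=inverse_kinematics(p,R); print(n,None if q is None else np.round(q,2))
for f in(0,1):
    for a in (88.6,60,120,30,0): chk(f'shaker {a} {f}',[599,-85,47],down(a,f))
    for a in (88.6,60,30,0): chk(f'stand {a} {f}',[472,-304,60],down(a,f))
    chk(f'board {f}',[448.6,295.6,142],down(65.2,f)); chk(f'boardup {f}',[448.6,295.6,370],down(65.2,f))
    chk(f'plate {f}',[422.7,241.2,129],down(65.2,f)); 
    for y in(-105,106):
        R,up=lean(np.radians(17),f); chk(f'place {y} {f}',wp(-36,y,2)+up*138,R); chk(f'hi',wp(-36,y,372),down(-1.4,f))
E
```

```text
green 909 ((611.9358520507812, -118.11658477783203), (149.10690307617188, 68.59664916992188), 88.5467300415039)
mat in wall -33.50958748458518 -104.96663060094649
mat in wall -34.59491786407069 105.78634910978921
shaker 88.6 0 [ 0.53  0.84 -0.74  1.75  0.74  0.85  0.99]
shaker 60 0 [ 0.49  0.82 -0.67  1.75  0.68  0.81  0.53]
shaker 120 0 [ 0.79  1.13 -1.28  1.74  1.16  1.24  1.28]
shaker 30 0 [ 0.44  0.8  -0.6   1.76  0.61  0.78  0.06]
shaker 0 0 [ 0.38  0.78 -0.5   1.76  0.52  0.74 -0.39]
stand 88.6 0 [ 0.91  0.74 -0.64  1.87  0.63  0.74  1.47]
stand 60 0 [ 0.85  0.72 -0.55  1.87  0.55  0.71  1.03]
stand 30 0 [ 0.77  0.69 -0.43  1.88  0.44  0.67  0.6 ]
stand 0 0 [ 0.69  0.68 -0.32  1.88  0.33  0.64  0.17]
board 0 [ 0.    0.7  -1.    1.88  0.71  0.98 -0.19]
boardup 0 [ 0.15  0.47 -1.21  1.6   0.45  1.38  0.03]
plate 0 [ 0.09  0.64 -1.    2.01  0.71  0.88 -0.17]
place -105 0 [ 0.28  0.87 -0.37  1.27  0.28  1.36 -0.14]
hi [ 0.46  0.45 -0.56  1.4   0.24  1.36 -0.13]
place 106 0 [ 0.12  0.91 -0.62  1.26  0.38  1.39 -0.51]
hi [ 0.22  0.49 -0.73  1.39  0.32  1.39 -0.53]
shaker 88.6 1 [ 0.11  0.73 -0.09  1.78  0.11  0.64 -1.64]
shaker 60 1 [ 0.01  0.73  0.05  1.78 -0.05  0.63 -2.  ]
shaker 120 1 [ 0.2   0.74 -0.24  1.77  0.26  0.66 -1.22]
shaker 30 1 [-0.06  0.74  0.16  1.78 -0.18  0.63 -2.42]
shaker 0 1 [-0.34  0.84  0.59  1.8  -0.68  0.72 -2.52]
stand 88.6 1 [ 0.49  0.66 -0.03  1.89  0.03  0.59 -1.16]
stand 60 1 [ 0.42  0.66  0.07  1.9  -0.08  0.58 -1.56]
stand 30 1 [ 0.33  0.68  0.2   1.9  -0.22  0.59 -1.95]
stand 0 1 [ 0.25  0.69  0.31  1.91 -0.35  0.6  -2.35]
board 1 [-0.97  0.54  0.38  1.93 -0.29  0.73 -2.42]
boardup 1 [-1.29  0.33  0.8   1.67 -0.25  1.25 -2.44]
plate 1 [-0.93  0.49  0.38  2.06 -0.3   0.64 -2.35]
place -105 1 [-0.38  1.1   1.02  1.32 -0.75  1.46 -2.52]
hi [-0.57  0.69  1.23  1.45 -0.65  1.45 -2.5 ]
place 106 1 [ 0.36  1.16 -1.28  1.24  0.87  1.66  2.33]
hi [ 0.47  0.67 -1.27  1.37  0.64  1.54  2.37]
```

```bash
python3 - <<'E'
from h import *
R=down(88.6,1)
movep([599,-85,200],R); print(read_state()['time'])
movel([599,-85,47],max_speed=150,guard=15)
s=read_state(); print(s['time'],s['eef_pos'],s['ft_force'])
clamp(); s=read_state(); print(s['time'],s['finger_gap'],s['ft_force'])
movel([599,-85,200],max_speed=200)
s=read_state(); print(s['time'],s['finger_gap'],s['ft_force']); snap('scene','scene1')
E
```

```text
2.4667
3.6333 [599.48142232 -85.08573182  47.82152426] [-0.28544231 -0.57030742 -0.0225187 ]
3.9917 61.82905065957017 [-0.79308178  1.4138285  10.62640145]
4.9083 61.38423888213968 [-0.64742703  0.29898358 -2.60068901]
```

View pics/scene1.png

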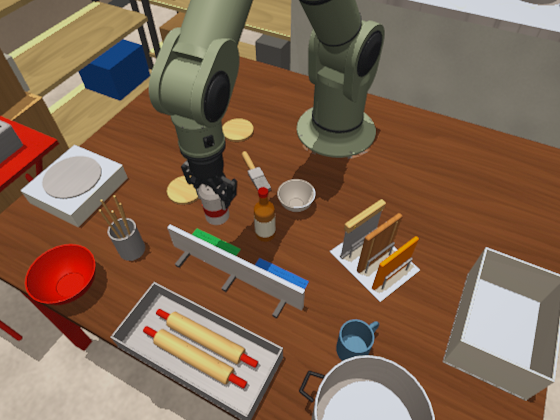

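The shaker is held upright at (215,200) and the scene is undisturbed. Next I place it on the stand.

```bash
python3 - <<'E'
from h import *
R=down(88.6,1)
movep([472,-304,130],R)
movel([472,-304,75],max_speed=150)
g=movel([472,-304,56],max_speed=25,guard=4)
s=read_state(); print(g,s['time'],s['eef_pos'],s['ft_force'])
open_gripper(); movel([472,-304,200],max_speed=200)
Rb=down(65.2,0); u=Rb[:,0]
p=np.array([448.6,295.6,0])+u*5
movep(p+ez*260,Rb); print(read_state()['time'])
c=snap('top','top1'); snap('wrist','wr1')
W=cloud(c); z=W[...,2]; vv,uu=np.mgrid[:420,:560]
q=W[(z>95)&(z<130)]; q=q[(abs(q[:,0]-472)<60)&(abs(q[:,1]+304)<60)]; print(len(q),q.min(0),q.max(0),cv2.minEnclosingCircle(q[:,:2].astype(np.float32)))
E
```

```text
True 7.0917 [ 472.28627465 -303.93700787   60.19891706] [-0.6717695  -0.14451009  8.52763336]
10.4833
612 [ 439.9877213  -333.33674299   95.6720306 ] [ 503.5563417 -271.8738703  128.9525096] ((471.6505432128906, -303.5149230957031), 32.23970031738281)
```

View pics/top1.png

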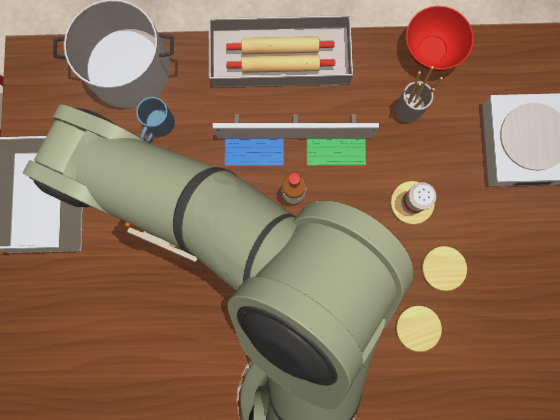

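View pics/wr1.png

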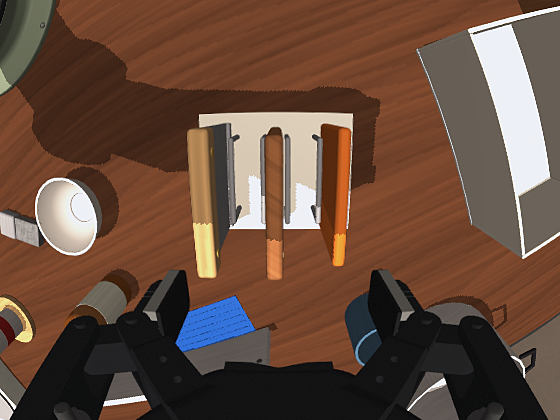

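The top view shows the shaker at (421,198) on its stand, within 1 mm of the centre. The wrist view shows the jaws straddling the wooden board, with the plate grip on the left and the orange board on the right. Next I grasp the wooden board.

```bash
python3 - <<'E'
from h import *
Rb=down(65.2,0); u=Rb[:,0]
p=np.array([448.6,295.6,0])+u*5
g=movel(p+ez*142,max_speed=120,guard=10)
s=read_state(); print(g,s['time'],s['eef_pos'],s['ft_force'])
snap('wrist','wr2')
if not g:
    clamp(); s=read_state(); print(s['time'],s['finger_gap'],s['ft_force'])
    movel(p+ez*235,max_speed=120)
    s=read_state(); print(s['time'],s['finger_gap'],s['ft_force'])
    snap('wrist','wr3'); snap('scene','scene3')
E
python3 -c "
import cv2,numpy as np
cv2.imwrite('pics/m3.png',np.hstack([cv2.resize(cv2.imread(f'pics/{n}.png'),(400,300)) for n in('wr3','scene3')]))"
```

```text
False 11.7167 [450.95968129 300.40587482 142.63424332] [-1.00224029 -0.15229663  0.08842757]
12.4167 12.77611735799313 [ 0.34038214 -0.15811199  3.97846443]
13.3417 12.749922612898443 [-0.05247026 -0.28437917 -1.9482898 ]
```

View pics/m3.png

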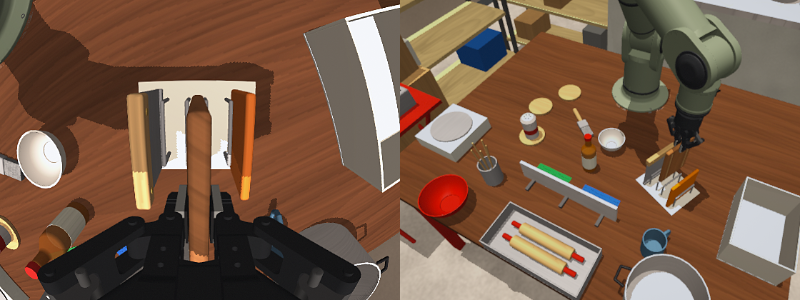

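```bash
python3 - <<'E'
from h import *
s=read_state(); movel([s['eef_pos'][0],s['eef_pos'][1],380],max_speed=250)
th=np.radians(17); R,up=lean(th,0); L=138.5
T=wp(-30-7*np.cos(th),-105,7*np.sin(th))+L*up
movep([T[0],T[1],385],down(-1.4,0)); print(read_state()['time'])
movep(T+ez*60,R); 
movel(T+ez*12,max_speed=120); print(T,read_state()['time'])
g=movel(T-ez*8,max_speed=20,guard=3)
s=read_state(); print(g,s['time'],s['eef_pos']-T,s['ft_force'],s['finger_gap']); snap('scene','scene4'); snap('top','top4')
E
python3 -c "
import cv2,numpy as np
cv2.imwrite('pics/m4.png',np.hstack([cv2.resize(cv2.imread('pics/scene4.png')[130:340,80:360],(400,300)),cv2.resize(cv2.imread('pics/top4.png')[80:290,200:480],(400,300))]))"
```

```text
15.875
[ 649.23283496 -119.06148277  134.49481063] 17.2167
True 17.8917 [ 0.21575274  0.00280038 -0.96977768] [ 2.25329297 -1.05851274  7.9627397 ] 13.063598400788434
```

View pics/m4.png

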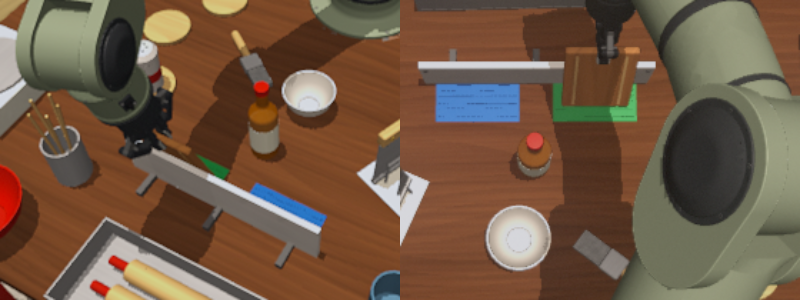

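The foot touched down at the expected height. The board (564–636 in the right-hand crop) is centred on the green mat (553–637). Next I release it and go for the plate.

```bash
python3 - <<'E'
from h import *
th=np.radians(17); R,up=lean(th,0)
open_gripper(); p=read_state()['eef_pos']
movel(p+up*70,max_speed=120); 
movel(p+up*70+ez*120,max_speed=250)
Rb=down(65.2,0); u=Rb[:,0]
pp=np.array([422.7,241.2,0])
movep(pp+ez*260,Rb); s=read_state(); print(s['time'],s['ft_force'])
snap('scene','scene5'); snap('top','top5'); snap('wrist','wr5')
E
python3 -c "
import cv2,numpy as np
cv2.imwrite('pics/m5.png',np.hstack([cv2.resize(cv2.imread('pics/scene5.png')[130:340,80:360],(400,300)),cv2.resize(cv2.imread('pics/wr5.png'),(400,300))]))"
```

```text
21.6917 [ 0.51180153 -0.73701548 -0.71384965]
```

View pics/m5.png

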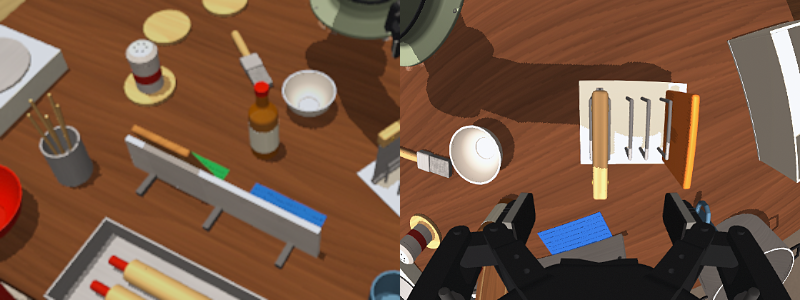

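View pics/top5.png

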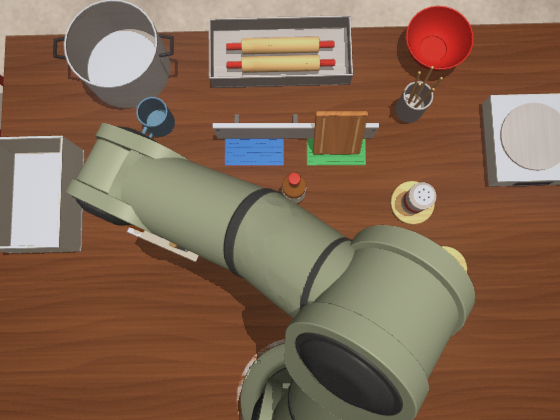

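The board leans on the upstand over the green mat, with its foot near (338,155). The jaws straddle the plate grip. Next I grasp and place the plate.

```bash
python3 - <<'E'
from h import *
pp=np.array([422.7,241.2,0])
g=movel(pp+ez*129,max_speed=130,guard=10)
s=read_state(); print(g,s['time'],s['eef_pos'])
if not g:
    clamp(); s=read_state(); print(s['time'],s['finger_gap'],s['ft_force'])
    movel(pp+ez*235,max_speed=120)
    s=read_state(); print(s['time'],s['finger_gap'],s['ft_force'])
    snap('wrist','wr6')
    movel(pp+ez*380,max_speed=250)
    th=np.radians(18); R,up=lean(th,0); L=125.5
    T=wp(-32,105.8,6*np.sin(th))+L*up
    movep([T[0],T[1],385],down(-1.4,0)); movep(T+ez*60,R); movel(T+ez*12,max_speed=120)
    g=movel(T-ez*8,max_speed=20,guard=3)
    s=read_state(); print(g,s['time'],s['eef_pos']-T,s['ft_force'],s['finger_gap']); snap('scene','scene7'); snap('top','top7')
E
python3 -c "
import cv2,numpy as np
cv2.imwrite('pics/m7.png',np.vstack([np.hstack([cv2.resize(cv2.imread('pics/scene7.png')[130:340,80:360],(400,300)),cv2.resize(cv2.imread('pics/top7.png')[80:290,150:430],(400,300))]),np.hstack([cv2.resize(cv2.imread('pics/wr6.png'),(400,300))]*2)]))"
```

```text
False 23.0 [422.96776332 241.43632532 129.58542725]
23.6333 16.69865034935124 [0.68632653 0.27285387 5.86663869]
24.6667 16.94281136422182 [-0.23839379  0.41581238 -3.78143349]
True 28.5583 [ 0.17488775 -0.04386379 -0.19680994] [ 2.15144323 -0.46892345  6.57794997] 16.908934559394293
```

View pics/m7.png

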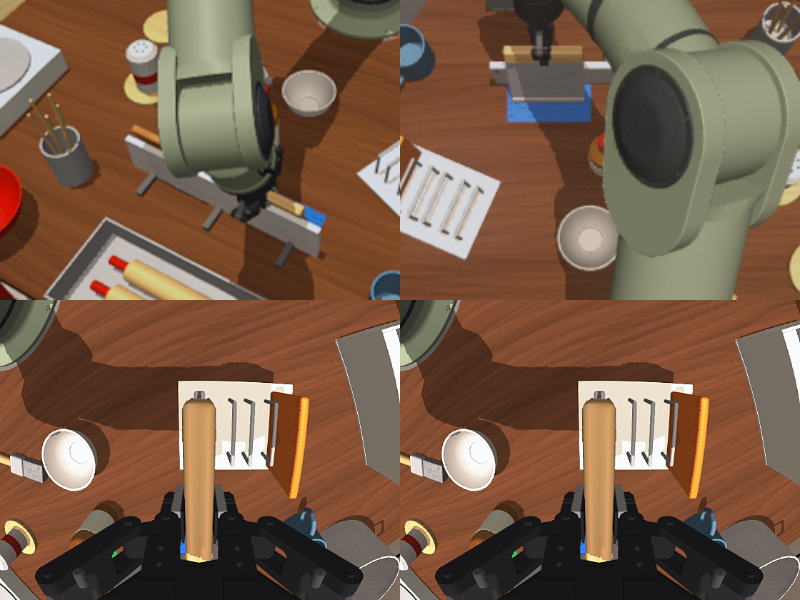

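The plate touches down over the blue mat: its foot spans 506–586 and the mat 508–592 in the crop. Next I release, back off and check.

```bash
python3 - <<'E'
from h import *
th=np.radians(18); R,up=lean(th,0)
open_gripper(); p=read_state()['eef_pos']
movel(p+up*70,max_speed=120); movel(p+up*70+ez*120,max_speed=250)
movep([300,350,350],down(65.2,0)); wait(0.3)
s=read_state(); print(s['time'],s['ft_force'])
snap('scene','scene8'); c=snap('top','top8'); W=cloud(c)
for n,y0,tk in(('board',-105,7),('plate',105.8,1.5)):
    d=(W.reshape(-1,3)-WO); x=d@wx; y=d@wy; z=d[:,2]
    m=(z>25)&(z<80)&(abs(y-y0)<80)&(x<-2)&(x>-60); Q=np.c_[x[m],y[m],z[m]]
    A=np.c_[Q[:,1],Q[:,2],np.ones(len(Q))]; k,*_=np.linalg.lstsq(A,Q[:,0],rcond=None)
    print(n,len(Q),'slant deg',np.degrees(np.arctan(k[1])).round(1),'yaw',np.degrees(k[0]).round(2),'front x at z0',k[2]+k[0]*y0,'y range',np.percentile(Q[:,1],[1,99]).round(1), 'mid',np.percentile(Q[:,1],[1,99]).mean()-y0)
z=W[...,2]; q=W[(z>95)&(z<130)]; q=q[(abs(q[:,0]-472)<60)&(abs(q[:,1]+304)<60)]; print('shaker',q.max(0),cv2.minEnclosingCircle(q[:,:2].astype(np.float32)))
E
python3 -c "
import cv2,numpy as np
cv2.imwrite('pics/m8.png',np.hstack([cv2.resize(cv2.imread('pics/scene8.png')[100:370,20:460],(400,300)),cv2.resize(cv2.imread('pics/top8.png')[60:290,120:440],(400,300))]))"
```

```text
32.6917 [ 0.42932922  0.44845098 -0.40368153]
board 680 slant deg 19.5 yaw -0.02 front x at z0 -45.39007588113367 y range [-163.2  -45.7] mid 0.5704884754041615
plate 714 slant deg 18.4 yaw -0.04 front x at z0 -32.16771575399993 y range [ 42.9 169.5] mid 0.4041197814331241
shaker [ 502.99508502 -271.74898365  128.42058497] ((471.89642333984375, -302.5182189941406), 32.26826477050781)
```

View pics/m8.png

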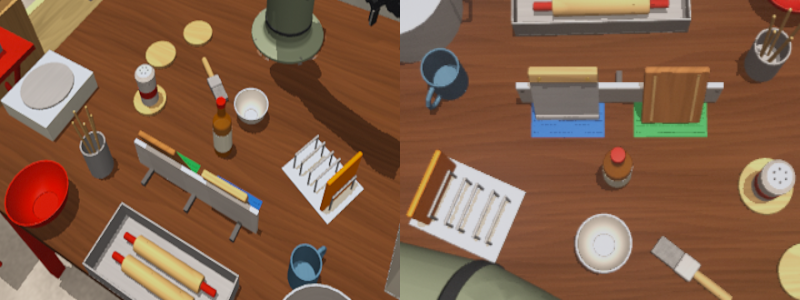

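Both pieces lean square with their foot on the mat, and nothing else has moved. I am handing the job in.

```bash
python3 - <<'E'
from h import *
finish_job(); print(read_state()['time'])
E
```

```text
the job is handed in; nothing more can be done
the job is handed in; nothing more can be done
```

The shaker, the wooden board and the steel plate are all where you asked, and I handed the job in at about 33 s of the 72 s limit. I moved the shaker onto the farthest wooden disc first, then leaned the board over the green mat, then the plate over the blue mat.

The last camera checks showed:
- **Board:** it slants 19.5° from upright and is 0.6 mm off the mat's middle along the upstand. Its heading is square to within 0.1°.
- **Plate:** it slants 18.4° with the grip up and is 0.4 mm off the mat's middle. Its heading is square to within 0.1°.
- **Shaker:** it stands upright, about 1 to 2 mm from the stand's centre.
- **Everything else:** the orange board is still in the rack, and the bottle, bowl, jar and mug look unmoved in the pictures. The arm ended clear of everything.

No check failed. I could not measure contact with the upstand directly. The measured planes put both pieces within about 1.5 mm of its top front edge, which is within the camera calibration error. The hand-in gives no verdict.

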